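# Lay two turned spindles in their V-rests

## Task

Swing the jig's spring finger right over so that it stays up while the thick roller still lies in the jig, then take that roller and set it down along the wide V-rest. After that take the slim rod from the sloping rack and set it down along the narrow V-rest. Each must lie in both V's of its rest, about equally long out at both ends; lower them in rather than dropping them, leave the finger up and do not disturb the bottle, the tin or the offcut.

Things in the scene. Friction and masses are not known exactly. Their poses are not given: they have to be found in the camera images.
- roller: Thick plain cylinder of dark turned wood, 44 mm diameter, 160 mm long, about 0.17 kg. Origin at its centre, x axis along its length. It starts lying level in the jig, along the jig's y axis, under the spring finger.
- rod: Slim plain cylinder of the same dark wood, 28 mm diameter, 190 mm long, about 0.09 kg. Origin at its centre, x axis along its length. It starts in the sloping rack, its axis rising 35 degrees from level towards the rack's +x, its lower end against a stop.
- jig: Fixed steel drilling jig, dark base. Origin on the table under its V's; x level, towards the finger's hinge (away from the robot, give or take the yaw), z up. Base x -60 to 130, y -75 to 75, 15 mm thick. Steel 90-degree V supports, 20 mm thick, at y = -55 and 55 (90 mm free between) carry the roller along y, axis 75 mm up. Hinge cheeks: x 92 to 118, y -27 to 17 (with spring), 120 mm high.
- finger (a joint): Angle of the spring hold-down finger, rad: 0 = down on the roller (start), growing as its free end rises and swings over to the jig's +x; stop at 2.3, leaning well back. Hinge axis: the jig's y through finger_hinge. An over-centre spring presses it down until about 0.95 rad, beyond that it throws it on to the stop, where it stays. Lifting takes about 4 N at the bail.
- finger_hinge (a point): Point on the finger's hinge axis: x = 105 mm, z = 105 mm in the jig's frame. Steel finger bar 165 mm long, 16 mm wide, 8 mm thick from there towards the jig's -x, passing over the middle of the roller.
- bail (a point): Middle of the grip bar of the finger's bail handle: round, 12 mm diameter, 90 mm long, along the jig's y, a leg at each end, 40 mm above the finger bar. Finger down: 160 mm from the hinge axis towards the jig's -x and 40 mm above it (145 mm above the table). It moves with the finger.
- rack: Fixed sloping plywood rack. Origin on the table under the rod's middle (115 mm up); x level, uphill (away from the robot, give or take the yaw), z up. V supports 20 mm thick, 70 mm below and above the rod's middle along the slope (120 mm free between); cheeks 50 to 60 mm to each side, 22 to 48 mm below the rod's axis; the foot stop reaches 21 mm above the axis. Lift the rod out square to its axis.
- rack_bar (a point): Middle of the carrying bar over the rod's upper end: 14 mm diameter, 110 mm long along the rack's y, a post at each end. It is 110 mm above the rod's axis, square to it, and 112 mm uphill of the rod's middle along the slope: in the way of a gripper coming straight down; one tilted square to the rod passes it.
- wide_rest: Fixed light-wood rest with the larger V's (57 mm across the mouth), for the roller. Origin under its centre on the table, x along the V's, z up. Base 130 x 80 mm, 15 mm thick; two 90-degree V supports 20 mm thick at x = -50 and 50 mm, 80 mm free between. V mouth 77 mm, V bottom 49 mm above the table.
- wide_seat (a point): Where the roller's centre is when seated and centred in the wide rest: 80 mm above the table, axes as the rest's.
- narrow_rest: Fixed light-wood rest with the smaller V's (34 mm across the mouth), for the rod. Origin under its centre on the table, x along the V's, z up. Base 150 x 80 mm, 15 mm thick; two 90-degree V supports 20 mm thick at x = -60 and 60 mm, 100 mm free between. V mouth 67 mm, V bottom 50 mm above the table.
- narrow_seat (a point): Where the rod's centre is when seated and centred in the narrow rest: 70 mm above the table, axes as the rest's.
- bottle: Bystander: white glue bottle, 60 mm across, 100 mm high, origin under its centre.
- wax: Bystander: steel wax tin, 70 mm across, 50 mm high, origin under its centre.
- offcut: Bystander: light-wood offcut, 50 x 90 x 30 mm, origin under its centre.

How it is judged:
By the outcome, as a careful person would: the job done as asked, in the order asked, and still so for the second after the job is handed in, with the robot touching nothing.
It also fails if it takes over 72 s, if anything falls off the work surface, if the arm or the gripper's body presses on something with over 40 N, if the wrist force passes 120 N, or if a joint passes its speed limit or range.

## Robot

A 6-joint arm with a two-finger parallel gripper is mounted at the origin on the work surface. World frame = base frame: x ahead of the robot, y to its left, z up, the work surface at z = 0. Lengths are in m, angles in rad, forces in N, time in s.
With the tool pointing down it reaches from about 0.3 to 0.875 m from the base axis. Payload 6.4 kg.
Tool frame: the origin (TCP) lies where the fingers leave the gripper's body, on its centre line; the fingertips stand 73 mm ahead of it and the grasp point (between the pads) lies 54 mm ahead of it; z points along the fingers, y is the line along which they close (so a half turn about z gives the same grasp; the last joint's range is limited). The gripper opens to 85 mm and grips with 20 to 120 N. Pads are 22 mm wide; open, the fingers measure 114 mm over their backs; the gripper's body (76 mm by 85 mm) begins 54 mm behind the grasp point. The pads swing forward as they close: fully open they stand 13 mm farther back than shut.
Start: joints at [-1.335, 0.181, 1.607, -0, 1.354, -0.206], TCP at [0.246, -0.52, 0.304] pointing down, gripper open.
Joint ranges: [-2.99, 2.99], [-0.89, 2.07], [0.3, 2.58], [-1.14, 4.28], [0, 2.63], [-3.12, 3.12]. Speed limits (rad/s): [2.57, 2.57, 3.01, 3.14, 3.14, 3.14].

## Interface

Orientations are given as a unit quaternion [w, x, y, z].
In Python, from bench import ctrl gives the robot as it stands.
- The arm moves only by the tool carry_out, never from a script. Its argument "steps" is one flat list of numbers, 7 for each row, row after row: the shift along the tool's x, y, z in m, then the turn, a rotation vector about the tool's x, y, z in rad, then the opening, from 0 (shut) to 1 (fully open). In form: [dx, dy, dz, wx, wy, wz, claw, dx, dy, dz, wx, wy, wz, claw, ...]. A call has 1 to 20 rows; each row is the pose to reach, as a shift and turn from the pose commanded when the call began, along the tool's axes at that moment; what a row does not reach only later rows make up. A row lasts 1/10 s, in which the tool goes at most 50 mm and 8.59 degrees, less where a joint would pass 70% of its speed; a pose out of reach is approached as far as the arm can. A call with a gripper value outside its range is refused whole. The fingers move at their own pace and stop on an object; the grip force is fixed at half the most. Time passes only in rows, so rows that repeat a pose let the fingers close. It gives the time, the measured TCP pose, the force, the opening and the grip force at its end, in the units of the state.
- ctrl.get_obs(): the state, without advancing time (a new reading comes with each control period).
- ctrl.camera(name): name is "scene" or "top" or "wrist"; returns the picture (420x560x3 uint8, red, green, blue); there is no depth.
- ctrl.camera_params(name): a dict with "vertical_fov" (degrees; the focal length in pixels is half the picture's height over the tangent of half this angle, whatever the lens; pixels are square), "cx", "cy" (the principal point, pixels), "cam_to_world" (4x4, takes a point from camera to world coordinates); the wrist camera has in their place "hand_eye" (4x4, takes a point from camera to tool coordinates, whose origin is the TCP and whose axes are the flange's). Camera axes: x right, y down, z forward; pixel columns grow to the right and rows downward; lengths in m; the calibration is good to about 2 mm. A picture is of the moment at which its call begins: read the wrist's pose just before it. camera_params takes no time and is no camera call.
- ctrl.hand_in(): hands the job in; it is judged then, once.
The state is a dict: "time_s": time; "q": joint angles; "dq": joint speeds; "joint_efforts": joint torques, N m; "eef_pos": TCP position; "eef_rot": TCP orientation; "wrist_force": force on the tool from outside, world axes, zero at the start; "torque": the same for the moment, N m; "opening": opening from 0.0 (shut) to 1.0 (fully open); "grasp_force": force on a finger pad.
Only numpy, scipy, OpenCV 4.12 (cv2) and the standard library are available. Lean on these libraries where they do the work, as an engineer would, in place of code of your own. Each camera call takes 0.05 s, during which the arm holds its last target. There are 200 camera calls.

## Working session

There is one attempt and no reset: what is moved stays moved. The work goes in short steps, Python scripts to look and compute and a tool call to move; the robot and the scene stay as the last step left them, time stands still between calls to the robot, and variables do not carry over. Pictures are saved under pics/ and viewed, at most 12 in all, crops included, and the job is handed in when it is done.

Besides the shell and the picture viewer there is one more tool, called after ">>>" as a command line: name --argument value ..., lists and objects as JSON in quotes. carry_out: Moves the arm, as the interface text tells. Its arguments: {"type":"object","properties":{"steps":{"type":"array"}},"required":["steps"]}

```bash
ls; mkdir -p pics
python3 - <<'E'
from bench import ctrl
import cv2,numpy as np,json
np.set_printoptions(precision=4,suppress=True)
for n in ("scene","top"):
    cv2.imwrite(f"pics/{n}0.png",cv2.resize(ctrl.camera(n)[:,:,::-1],(800,600),interpolation=cv2.INTER_CUBIC)); print(n,ctrl.camera_params(n))
print(ctrl.camera_params("wrist")); print(ctrl.get_obs())
E
```

```text
pics
scene {'vertical_fov': 56.44976006705442, 'cx': 285.8587137860469, 'cy': 212.599407873662, 'cam_to_world': array([[ 0.8561,  0.3739, -0.3568,  0.9004],
       [ 0.5168, -0.6229,  0.5873, -0.5375],
       [-0.0027, -0.6871, -0.7265,  0.808 ],
       [ 0.    ,  0.    ,  0.    ,  1.    ]])}
top {'vertical_fov': 47.59506155666262, 'cx': 277.53585340011347, 'cy': 207.71815909624402, 'cam_to_world': array([[-0.0022, -0.9925,  0.1223,  0.4371],
       [-1.    ,  0.0032,  0.0078, -0.0197],
       [-0.0081, -0.1223, -0.9925,  1.3214],
       [ 0.    ,  0.    ,  0.    ,  1.    ]])}
{'vertical_fov': 61.10362057989157, 'cx': 281.2591694738854, 'cy': 206.78525608538098, 'hand_eye': array([[ 0.0009, -0.9493, -0.3144,  0.0808],
       [ 1.    ,  0.001 , -0.    , -0.0003],
       [ 0.0003, -0.3144,  0.9493, -0.0706],
       [ 0.    ,  0.    ,  0.    ,  1.    ]])}
{'time_s': 0.1, 'q': array([-1.3353,  0.1815,  1.6079, -0.    ,  1.3538, -0.2063]), 'dq': array([ 0.0019, -0.0015, -0.0022, -0.0004, -0.0019,  0.0004]), 'joint_efforts': array([  0.0002, -44.5877, -35.2236,  -0.0003,   0.0041,  -0.    ]), 'eef_pos': array([ 0.2458, -0.5194,  0.3031]), 'eef_rot': array([-0.0008,  0.9757,  0.2191, -0.    ]), 'wrist_force': array([-0.0786,  0.4598,  0.3929]), 'torque': array([-0.0524, -0.0322,  0.0347]), 'grasp_force': 0.0, 'opening': 0.9979097725616071}
```

View pics/top0.png

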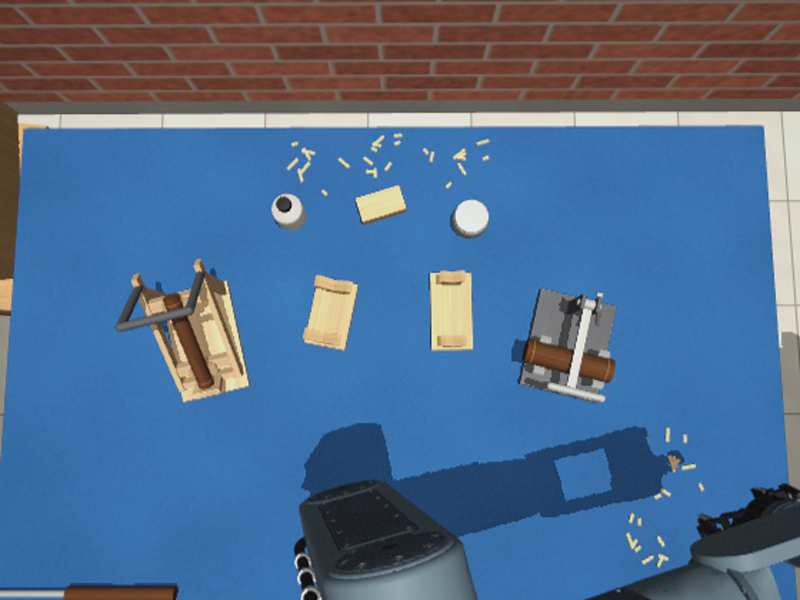

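View pics/scene0.png

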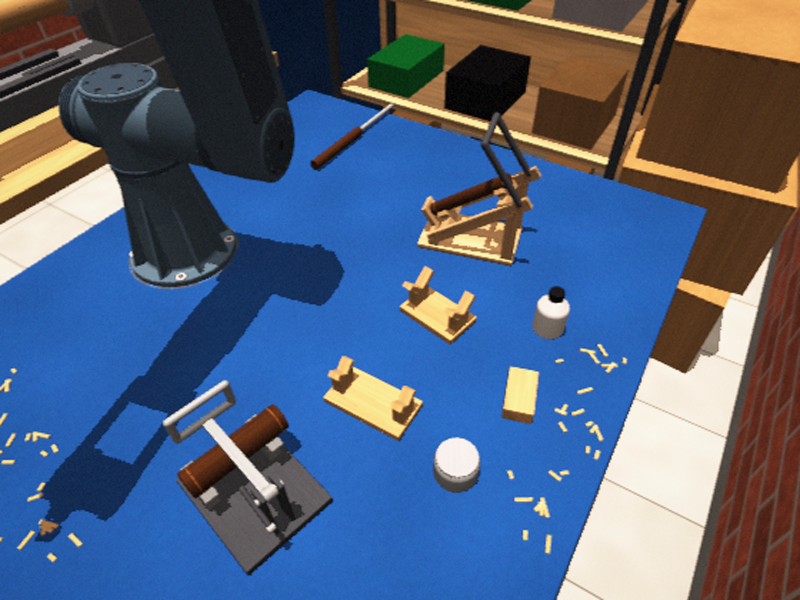

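Run:
```python
from bench import ctrl
import cv2,numpy as np
t=ctrl.camera("top")[:,:,::-1]; cv2.imwrite("pics/topraw.png",t)
s=ctrl.camera("scene")[:,:,::-1]; cv2.imwrite("pics/sceneraw.png",s)
def crop(im,x,y,w,h,k): return cv2.resize(im[y:y+h,x:x+w],None,fx=k,fy=k,interpolation=cv2.INTER_CUBIC)
P=np.zeros((440,800,3),np.uint8); P[:440,:432]=crop(t,75,175,108,110,4); P[:400,440:800]=crop(t,355,195,90,100,4)
cv2.imwrite("pics/c1.png",P)
P=np.zeros((600,800,3),np.uint8); P[:325,:650]=crop(t,207,185,130,65,5); P[330:600,:800]=crop(s,210,170,200,67,4) if 0 else 0
P[330:590,:400]=crop(s,220,185,160,104,2.5); 
cv2.imwrite("pics/c2.png",P)
```

```text
(no output)
```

View pics/c1.png

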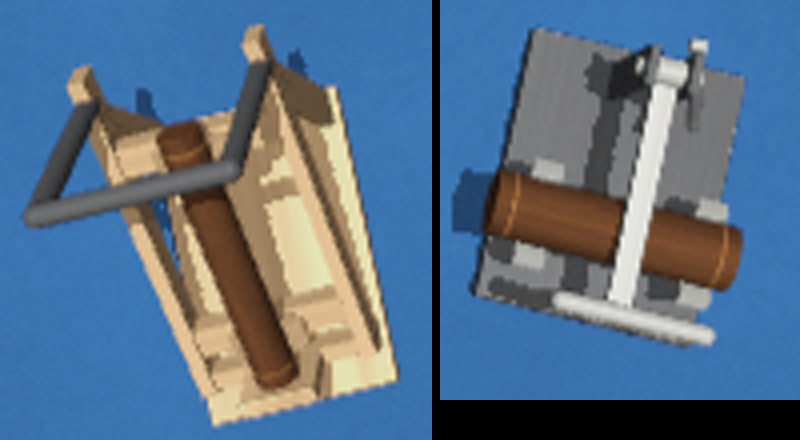

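View pics/c2.png

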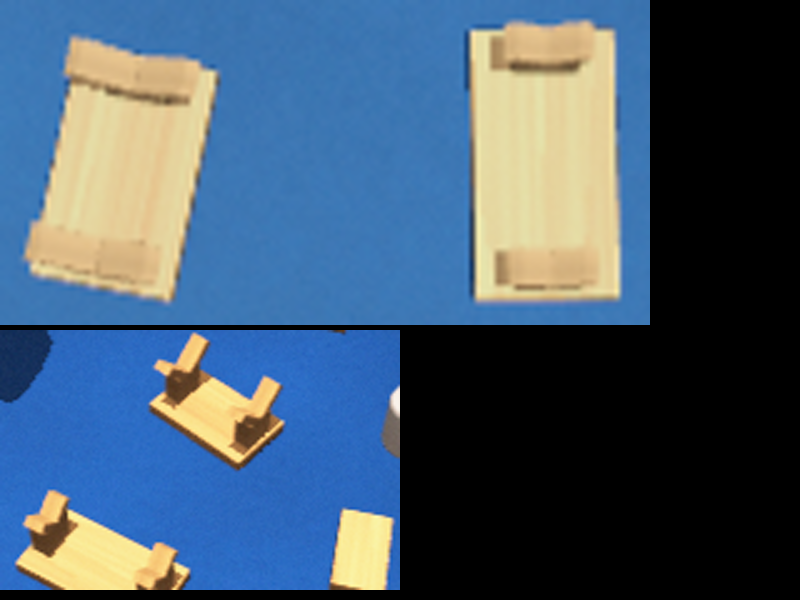

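```bash
cat > h.py <<'E'
import numpy as np,cv2
from bench import ctrl
from scipy.optimize import least_squares
from scipy.spatial.transform import Rotation as R
np.set_printoptions(precision=4,suppress=True)
def K(p): return 210/np.tan(np.radians(p["vertical_fov"])/2),p["cx"],p["cy"]
def project(P,p,T=None):
    T=p["cam_to_world"] if T is None else T
    f,cx,cy=K(p); c=(np.asarray(P)-T[:3,3])@T[:3,:3]
    return np.c_[cx+f*c[:,0]/c[:,2],cy+f*c[:,1]/c[:,2]]
def wpose(v,P): # planar pose x,y,yaw
    P=np.asarray(P,float); c,s=np.cos(v[2]),np.sin(v[2])
    return np.c_[v[0]+c*P[:,0]-s*P[:,1],v[1]+s*P[:,0]+c*P[:,1],P[:,2]]
def fit(P,px,p,v0,T=None):
    r=least_squares(lambda v:(project(wpose(v,P),p,T)-px).ravel(),v0,x_scale=[.1,.1,.1],loss="soft_l1")
    return r.x,r.fun.reshape(-1,2)
def tool():
    o=ctrl.get_obs(); w,x,y,z=o["eef_rot"]; return np.array(o["eef_pos"]),R.from_quat([x,y,z,w]),o
def wristT(p):
    pos,r,_=tool(); T=np.eye(4); T[:3,:3]=r.as_matrix(); T[:3,3]=pos; return T@p["hand_eye"]
def go(pos,xaxis=None,zaxis=(0,0,-1)):
    """target TCP pos & tool axes -> local shift and rotvec from the measured pose; x axis sign chosen nearest"""
    p,r,_=tool(); d=r.inv().apply(np.asarray(pos)-p)
    z=np.array(zaxis,float);z/=np.linalg.norm(z); x=np.array(xaxis,float); x-=z*(x@z); x/=np.linalg.norm(x)
    t=R.from_matrix(np.c_[x,np.cross(z,x),z]); return d,(r.inv()*t).as_rotvec()
E
python3 - <<'E'
from h import *
p=ctrl.camera_params("top")
def px(l,k,ox,oy): return (np.array(l,float)+.5)/k-.5+np.array([ox,oy])
print("wide",*fit([[.065,-.04,.015],[-.065,-.04,.015],[-.065,.04,.015]],px([[218,72],[172,300],[30,272]],5,207,185),p,[.5,.05,0]))
print("narrow",*fit([[.075,.04,.015],[.075,-.04,.015],[-.075,.04,.015],[-.075,-.04,.015]],px([[470,30],[614,30],[476,300],[620,298]],5,207,185),p,[.5,-.1,0]))
print("jig",*fit([[.13,.075,.015],[.13,-.075,.015],[-.06,.075,.015],[0,.08,.075],[0,-.08,.075],[-.055,.045,.145],[-.055,-.045,.145],[.105,0,.105]],px([[533,28],[745,75],[475,293],[493,203],[735,259],[555,299],[712,338],[668,72]],4,245,195),p,[.5,-.3,0]))
c,s=np.cos(np.radians(35)),np.sin(np.radians(35))
print("rack",*fit([[-.095*c,0,.115-.095*s],[.095*c,0,.115+.095*s],[.0286,.055,.2694],[.0286,-.055,.2694]],px([[278,380],[183,133],[35,215],[235,170]],4,75,175),p,[.5,.3,0]))
E
```

```text
wide [ 0.5676  0.1176 -0.1953] [[ 0.1939 -0.3577]
 [-0.0299  0.1624]
 [-0.1609  0.17  ]]
narrow [ 0.5711 -0.1143  0.0089] [[ 0.0108 -0.0095]
 [ 0.0525 -0.3616]
 [-0.258   0.1392]
 [ 0.1904  0.2044]]
jig [ 0.4717 -0.3276 -0.2418] [[-0.3546 -0.629 ]
 [-0.0017  0.3747]
 [-0.7295  0.4259]
 [ 1.7698  0.0293]
 [ 1.592   0.6696]
 [ 0.7076  0.0721]
 [-2.3899 -0.845 ]
 [-0.5194 -0.1825]]
rack [0.5055 0.358  0.214 ] [[ 0.0617 -0.0383]
 [-0.4413 -0.7016]
 [ 0.9559  0.0147]
 [-0.4062  0.6532]]
```

```bash
cat >> h.py <<'E'
JIG=[.4717,-.3276,-.242]; WIDE=[.5676,.1176,-.1953]; NAR=[.5711,-.1143,.0089]; RACK=[.5055,.358,.214]
def W(v,P): return wpose(v,[P])[0]
def D(v,d): return wpose([0,0,v[2]],[d])[0]
def show(*a): print(*[np.round(x,4).tolist() for x in a])
E
python3 - <<'E'
from h import *
s=.5**.5; n=np.array([s,0,s]); z=np.array([s,0,-s])
P=np.array([-.055,0,.145])-.028*n-.112*z
show(*go(W(JIG,P),D(JIG,n),D(JIG,z)))
E
```

```text
[0.1669, -0.1741, 0.0991] [-0.2694, 0.7541, 0.6473]
```

>>> carry_out --steps '[0.167,-0.174,0.099,-0.269,0.754,0.647,0.4,0.167,-0.174,0.099,-0.269,0.754,0.647,0.4,0.167,-0.174,0.099,-0.269,0.754,0.647,0.4,0.167,-0.174,0.099,-0.269,0.754,0.647,0.4,0.167,-0.174,0.099,-0.269,0.754,0.647,0.4,0.167,-0.174,0.099,-0.269,0.754,0.647,0.4,0.167,-0.174,0.099,-0.269,0.754,0.647,0.4,0.167,-0.174,0.099,-0.269,0.754,0.647,0.4,0.167,-0.174,0.099,-0.269,0.754,0.647,0.4,0.167,-0.174,0.099,-0.269,0.754,0.647,0.4,0.167,-0.174,0.099,-0.269,0.754,0.647,0.4,0.167,-0.174,0.099,-0.269,0.754,0.647,0.4]'

```text
time_s: 1.4
eef_pos: [0.3226, -0.2916, 0.2053]
eef_rot: [0.047, 0.917, -0.11, 0.38]
wrist_force: [-0.1, 0.8, 0.4]
opening: 0.399
grasp_force: 0.0
```

Run:
```python
from h import *
s=.5**.5; n=np.array([s,0,s]); z=np.array([s,0,-s])
P=np.array([-.055,0,.145])-.028*n-.112*z
show(*go(W(JIG,P),D(JIG,n),D(JIG,z))); print(tool()[2]["q"])
p=ctrl.camera_params("wrist"); T=wristT(p); np.save("T1.npy",T)
im=ctrl.camera("wrist")[:,:,::-1]; cv2.imwrite("pics/w1.png",cv2.resize(im,(800,600),interpolation=cv2.INTER_CUBIC))
pts=[[-.055,.045,.145],[-.055,-.045,.145],[0,.08,.075],[0,-.08,.075],[.105,0,.105],[-.06,.075,.015],[-.06,-.075,.015]]
print(project(wpose(JIG,pts),p,T)*800/560)
```

```text
[-0.0011, -0.0008, 0.0002] [0.0002, 0.0001, 0.0024]
[-1.4329 -0.2557  2.418   0.9796  0.9121 -0.2276]
[[280.4889 278.9383]
 [520.5162 279.606 ]
 [254.6209 251.4435]
 [547.3428 252.2593]
 [401.5462  71.8667]
 [275.4992 389.748 ]
 [525.8536 390.439 ]]
```

View pics/w1.png

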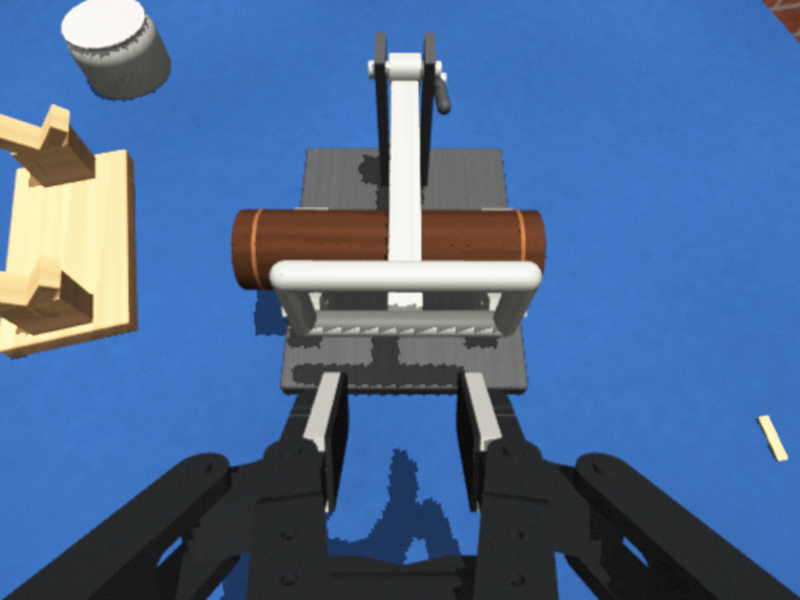

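Wrist view: bail grip bar from (272,275) to (541,275), with a cross-bar under it at row 320, so the loop is closed. The roller ends are at columns 233 and 545, so it sits about 6 mm towards jig +y. The tin and the narrow rest are clear. I'll push the finger bar's tip up from beneath with the gripper shut.

Run:
```python
from h import *
s=.5**.5; n=np.array([s,0,s]); z=np.array([s,0,-s]); H=np.array([.105,0,.105])
def tcp(t,cl=0):
    m=np.array([np.sin(t),0,np.cos(t)]); b=np.array([-np.cos(t),0,np.sin(t)])
    c=H+.165*b-.004*m+.018*z if t<.785 else H+.147*b-.004*m
    return c-.011*n-.073*z-cl*n
for P in [np.array([-.15,0,.115]),tcp(0,.01)]+[tcp(t) for t in np.arange(0,1.41,.1)]:
    d,r=go(W(JIG,P),D(JIG,n),D(JIG,z)); show(d)
```

```text
[-0.0614, -0.0007, 0.0662]
[-0.0286, -0.0007, 0.0847]
[-0.0186, -0.0007, 0.0847]
[-0.0067, -0.0006, 0.0734]
[0.0064, -0.0006, 0.0632]
[0.0203, -0.0006, 0.0545]
[0.0351, -0.0005, 0.0472]
[0.0506, -0.0005, 0.0414]
[0.0665, -0.0005, 0.0371]
[0.0828, -0.0004, 0.0345]
[0.099, -0.0004, 0.0335]
[0.1137, -0.0004, 0.0341]
[0.1283, -0.0004, 0.0361]
[0.1425, -0.0003, 0.0395]
[0.1564, -0.0003, 0.0444]
[0.1697, -0.0003, 0.0506]
[0.1824, -0.0002, 0.0582]
```

>>> carry_out --steps '[-0.061,-0.001,0.066,0,0,0,0,-0.061,-0.001,0.066,0,0,0,0,-0.061,-0.001,0.066,0,0,0,0,-0.061,-0.001,0.066,0,0,0,0,-0.029,-0.001,0.085,0,0,0,0,-0.029,-0.001,0.085,0,0,0,0,-0.019,-0.001,0.085,0,0,0,0,-0.013,-0.001,0.079,0,0,0,0,-0.007,-0.001,0.073,0,0,0,0,-0.007,-0.001,0.073,0,0,0,0]'

```text
time_s: 2.45
eef_pos: [0.3678, -0.3019, 0.1515]
eef_rot: [0.049, 0.917, -0.109, 0.381]
wrist_force: [-2.8, 0.6, -3.7]
opening: 0.001
grasp_force: 2.5
```

>>> carry_out --steps '[0.013,0,-0.01,0,0,0,0,0.027,0,-0.018,0,0,0,0,0.042,0,-0.026,0,0,0,0,0.057,0,-0.032,0,0,0,0,0.073,0,-0.036,0,0,0,0,0.09,0,-0.039,0,0,0,0,0.106,0,-0.04,0,0,0,0,0.121,0,-0.039,0,0,0,0,0.135,0,-0.037,0,0,0,0,0.149,0,-0.034,0,0,0,0,0.163,0,-0.029,0,0,0,0,0.177,0,-0.022,0,0,0,0,0.177,0,-0.022,0,0,0,0,0.15,0,-0.07,0,0,0,0.5,0.15,0,-0.07,0,0,0,1]'

```text
time_s: 3.95
eef_pos: [0.4206, -0.3134, 0.3054]
eef_rot: [0.047, 0.917, -0.111, 0.38]
wrist_force: [0.3, -0.3, -0.3]
opening: 0.334
grasp_force: 0.0
```

Run:
```python
from h import *
# next: above roller, tool down, x along jig +y ; roller at jig (0,.006,.075)
J=W(JIG,[0,.004,.075+.054+.10]); 
show(*go(J,D(JIG,[0,1,0])))
s=ctrl.camera("scene")[:,:,::-1]; t=ctrl.camera("top")[:,:,::-1]
P=np.zeros((420,800,3),np.uint8)
P[:,:460]=cv2.resize(s[250:420,70:256],(460,420)); P[:,470:790]=cv2.resize(t[180:300,350:441],(320,420)); cv2.imwrite("pics/f1.png",P)
```

```text
[-0.0166, -0.0026, 0.0915] [0.6166, -0.6125, -1.4802]
```

View pics/f1.png

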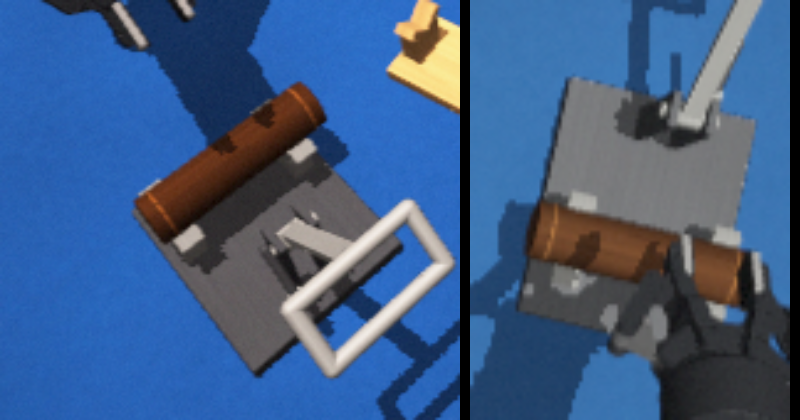

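The finger is leaning back over the hinge. The roller is still in the jig, shifted towards jig +y.

>>> carry_out --steps '[-0.017,-0.003,0.06,0.617,-0.612,-1.48,1,-0.017,-0.003,0.06,0.617,-0.612,-1.48,1,-0.017,-0.003,0.06,0.617,-0.612,-1.48,1,-0.017,-0.003,0.06,0.617,-0.612,-1.48,1,-0.017,-0.003,0.06,0.617,-0.612,-1.48,1,-0.017,-0.003,0.06,0.617,-0.612,-1.48,1,-0.017,-0.003,0.092,0.617,-0.612,-1.48,1,-0.017,-0.003,0.092,0.617,-0.612,-1.48,1,-0.017,-0.003,0.092,0.617,-0.612,-1.48,1,-0.017,-0.003,0.092,0.617,-0.612,-1.48,1,-0.017,-0.003,0.092,0.617,-0.612,-1.48,1,-0.017,-0.003,0.092,0.617,-0.612,-1.48,1,-0.017,-0.003,0.092,0.617,-0.612,-1.48,1,-0.017,-0.003,0.092,0.617,-0.612,-1.48,1,-0.017,-0.003,0.092,0.617,-0.612,-1.48,1]'

```text
time_s: 5.55
eef_pos: [0.475, -0.3247, 0.227]
eef_rot: [-0.001, 0.788, 0.616, 0.001]
wrist_force: [0.4, 0.4, 0.7]
opening: 1.001
grasp_force: 0.0
```

Run:
```python
from h import *
p=ctrl.camera_params("wrist"); T=wristT(p)
show(*go(W(JIG,[0,.004,.129]),D(JIG,[0,1,0]))); print(tool()[2]["q"])
im=ctrl.camera("wrist")[:,:,::-1]; cv2.imwrite("pics/w2.png",cv2.resize(im,(800,600),interpolation=cv2.INTER_CUBIC))
print(project(wpose(JIG,[[0,.08,.075],[0,-.08,.075],[0,0,.097],[0,.08,.097],[0,-.08,.097],[-.06,.075,.015],[.13,.075,.015]]),p,T)*800/560)
```

```text
[0.0001, -0.0026, 0.098] [0.0002, -0.0031, -0.0019]
[-0.8069  0.2614  1.674   0.0029  1.2076 -0.5641]
[[395.8755 139.9559]
 [397.2942 463.2248]
 [396.1818 336.7539]
 [395.2512 141.1608]
 [396.9209 492.0975]
 [284.9101 147.5211]
 [640.247  147.162 ]]
```

View pics/w2.png

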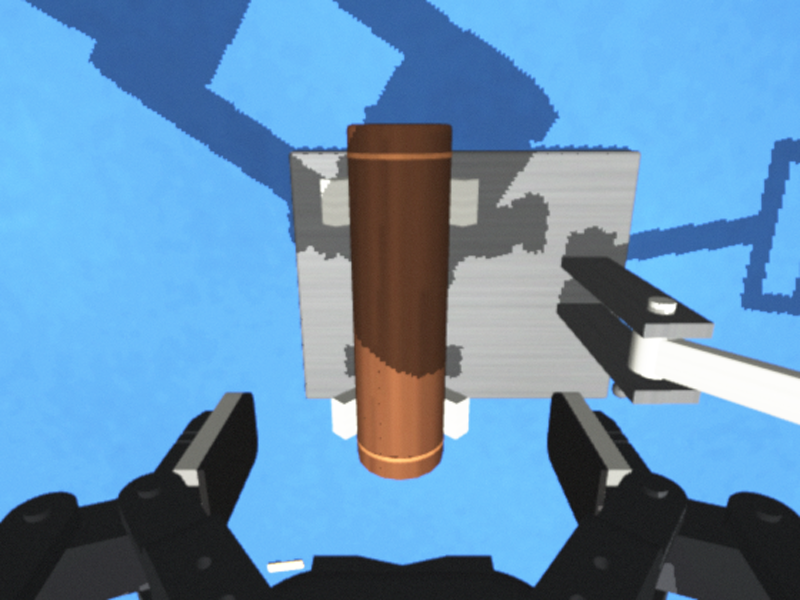

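Roller ends at rows 124 and 478, centre column 400. So the roller centre is about (+1.5, +7) mm in the jig frame, parallel to the tool's x axis.

Run:
```python
from h import *
show(*go(W(JIG,[.0015,.007,.126]),D(JIG,[0,1,0])))
```

```text
[0.0031, -0.001, 0.101] [0.0001, -0.003, -0.0018]
```

>>> carry_out --steps '[0.003,-0.001,0.03,0,-0.003,-0.002,1,0.003,-0.001,0.06,0,-0.003,-0.002,1,0.003,-0.001,0.08,0,-0.003,-0.002,1,0.003,-0.001,0.095,0,-0.003,-0.002,1,0.003,-0.001,0.101,0,-0.003,-0.002,0.8,0.003,-0.001,0.101,0,-0.003,-0.002,0.7,0.003,-0.001,0.101,0,-0.003,-0.002,0.6,0.003,-0.001,0.101,0,-0.003,-0.002,0.3,0.003,-0.001,0.101,0,-0.003,-0.002,0.3,0.003,-0.001,0.101,0,-0.003,-0.002,0.3,0.003,-0.001,0.101,0,-0.003,-0.002,0.3,0.003,-0.001,0.101,0,-0.003,-0.002,0.3,0.003,-0.001,0.101,0,-0.003,-0.002,0.3,0.003,-0.001,0.101,0,-0.003,-0.002,0.3]'

```text
time_s: 7.0
eef_pos: [0.4748, -0.3216, 0.1275]
eef_rot: [0.0, 0.787, 0.617, -0.001]
wrist_force: [-4.6, 0.6, 5.6]
opening: 0.497
grasp_force: 60.2
```

>>> carry_out --steps '[0,0,-0.01,0,0,0,0.3,0,0,-0.03,0,0,0,0.3,0,0,-0.06,0,0,0,0.3,0,0,-0.1,0,0,0,0.3,0,0,-0.13,0,0,0,0.3,0,0,-0.13,0,0,0,0.3]'

```text
time_s: 7.6
eef_pos: [0.4771, -0.323, 0.2626]
eef_rot: [0.005, 0.787, 0.617, 0.0]
wrist_force: [0.2, -1.1, -0.4]
opening: 0.493
grasp_force: 61.2
```

Run:
```python
from h import *
o=tool()[2]; print(o["eef_pos"],o["wrist_force"],o["opening"],o["q"])
show(*go(W(WIDE,[0,0,.080+.0525+.05]),D(WIDE,[-1,0,0])))
```

```text
[ 0.4771 -0.323   0.2626] [ 0.1865 -1.1008 -0.4082] 0.4933897607079036 [-0.8009  0.2172  1.6508 -0.0003  1.2627 -0.5608]
[0.45, -0.0176, 0.0772] [0.0022, 0.0121, -1.6155]
```

>>> carry_out --steps '[0.45,-0.018,0,0.002,0.012,-1.615,0.3,0.45,-0.018,0,0.002,0.012,-1.615,0.3,0.45,-0.018,0,0.002,0.012,-1.615,0.3,0.45,-0.018,0,0.002,0.012,-1.615,0.3,0.45,-0.018,0,0.002,0.012,-1.615,0.3,0.45,-0.018,0,0.002,0.012,-1.615,0.3,0.45,-0.018,0,0.002,0.012,-1.615,0.3,0.45,-0.018,0,0.002,0.012,-1.615,0.3,0.45,-0.018,0,0.002,0.012,-1.615,0.3,0.45,-0.018,0,0.002,0.012,-1.615,0.3,0.45,-0.018,0,0.002,0.012,-1.615,0.3,0.45,-0.018,0,0.002,0.012,-1.615,0.3,0.45,-0.018,0,0.002,0.012,-1.615,0.3,0.45,-0.018,0.05,0.002,0.012,-1.615,0.3,0.45,-0.018,0.077,0.002,0.012,-1.615,0.3,0.45,-0.018,0.077,0.002,0.012,-1.615,0.3,0.45,-0.018,0.077,0.002,0.012,-1.615,0.3,0.45,-0.018,0.077,0.002,0.012,-1.615,0.3]'

```text
time_s: 9.4
eef_pos: [0.5659, 0.12, 0.181]
eef_rot: [-0.002, 0.098, 0.995, 0.004]
wrist_force: [-0.2, -0.3, -1.5]
opening: 0.496
grasp_force: 61.4
```

Run:
```python
from h import *
p=ctrl.camera_params("wrist"); T=wristT(p); print(tool()[0])
show(*go(W(WIDE,[0,0,.080+.0525]),D(WIDE,[-1,0,0])))
im=ctrl.camera("wrist")[:,:,::-1]; cv2.imwrite("pics/w3.png",cv2.resize(im,(800,600),interpolation=cv2.INTER_CUBIC))
n=["base-65+40","base-65-40","base65+40","base65-40","V bottom -60","V -40","mouth -60 +28","-60 -28","-40 +28","-40 -28","40 28","40 -28"]
print(*zip(n,project(wpose(WIDE,[[-.065,.04,.015],[-.065,-.04,.015],[.065,.04,.015],[.065,-.04,.015],[-.06,0,.049],[-.04,0,.049],[-.06,.0285,.077],[-.06,-.0285,.077],[-.04,.0285,.077],[-.04,-.0285,.077],[.04,.0285,.077],[.04,-.0285,.077]]),p,T)*800/560),sep="\n")
r=tool(); q=[r[0]+r[1].apply([a,b,.0525]) for a in (.08,-.08) for b in(-.022,0,.022)]; print(project(q,p,T)*800/560)
```

```text
[0.5659 0.12   0.181 ]
[-0.0024, -0.0024, 0.0485] [0.0072, -0.0057, -0.0019]
('base-65+40', array([481.8384, 171.1149]))
('base-65-40', array([305.7749, 171.4073]))
('base65+40', array([470.2276, 420.9662]))
('base65-40', array([320.292 , 421.7278]))
('V bottom -60', array([393.3733, 190.9629]))
('V -40', array([393.6774, 240.9337]))
('mouth -60 +28', array([476.0833, 200.1499]))
('-60 -28', array([309.1419, 200.4934]))
('-40 +28', array([473.5864, 257.1434]))
('-40 -28', array([312.3958, 257.6008]))
('40 28', array([465.1089, 450.6436]))
('40 -28', array([323.4396, 451.4207]))
[[305.7081 132.1429]
 [401.1862 132.2037]
 [496.642  132.2645]
 [334.2995 642.1928]
 [401.0738 642.1936]
 [467.8371 642.1943]]
```

View pics/w3.png

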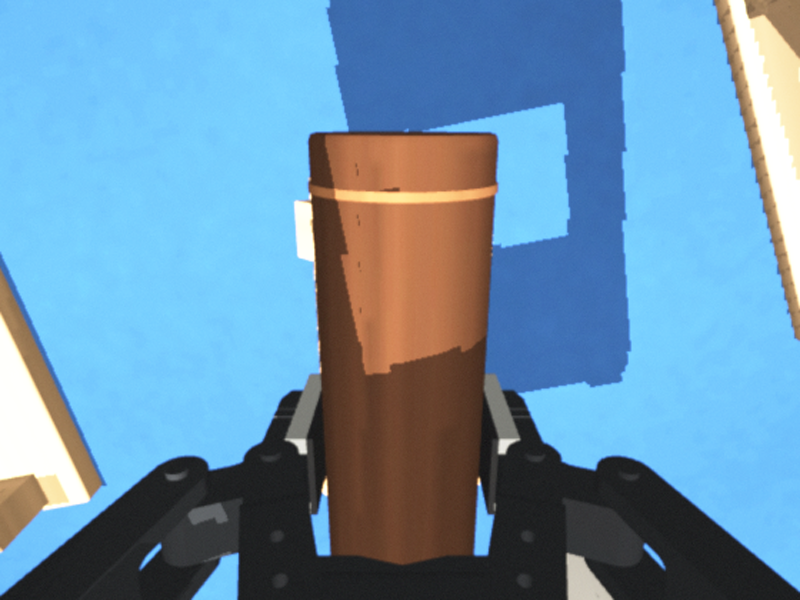

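Roller end at row 132, as predicted for a centred grasp. The V block's left corners at (295,201) and (296,258) match the predicted rows. Lowering.

>>> carry_out --steps '[-0.002,-0.002,0.015,0.007,-0.006,-0.002,0.3,-0.002,-0.002,0.025,0.007,-0.006,-0.002,0.3,-0.002,-0.002,0.035,0.007,-0.006,-0.002,0.3,-0.002,-0.002,0.04,0.007,-0.006,-0.002,0.3,-0.002,-0.002,0.043,0.007,-0.006,-0.002,0.3,-0.002,-0.002,0.045,0.007,-0.006,-0.002,0.3,-0.002,-0.002,0.047,0.007,-0.006,-0.002,0.3,-0.002,-0.002,0.047,0.007,-0.006,-0.002,0.3]'

```text
time_s: 10.25
eef_pos: [0.5659, 0.1182, 0.1326]
eef_rot: [-0.001, 0.097, 0.995, -0.0]
wrist_force: [-3.4, -0.5, 2.8]
opening: 0.5
grasp_force: 62.2
```

>>> carry_out --steps '[-0.0015,0,0.0005,0,0,0,0.3,-0.0015,0,0.001,0,0,0,0.3,-0.0015,0,0.001,0,0,0,0.55,-0.0015,0,0.001,0,0,0,0.6,-0.0015,0,0.001,0,0,0,0.7,-0.0015,0,0.001,0,0,0,0.85,-0.0015,0,0.001,0,0,0,1,-0.0015,0,0.001,0,0,0,1,-0.0015,0,-0.02,0,0,0,1,-0.0015,0,-0.06,0,0,0,1,-0.0015,0,-0.1,0,0,0,1,-0.0015,0,-0.14,0,0,0,1,-0.0015,0,-0.14,0,0,0,1]'

```text
time_s: 11.55
eef_pos: [0.5707, 0.1181, 0.2788]
eef_rot: [0.004, 0.097, 0.995, 0.0]
wrist_force: [0.9, 0.1, 0.4]
opening: 1.002
grasp_force: 0.0
```

Run:
```python
from h import *
t=np.radians(35); u=np.array([np.cos(t),0,np.sin(t)]); z=np.array([np.sin(t),0,-np.cos(t)])
P=np.array([0,0,.115])-z*(.054+.09)
print(tool()[2]["eef_pos"],tool()[2]["q"]); print(W(RACK,P),"bar",W(RACK,[.0286,0,.2694]))
show(*go(W(RACK,P),D(RACK,-u),D(RACK,z)))
p=ctrl.camera_params("wrist"); T=wristT(p)
im=ctrl.camera("wrist")[:,:,::-1]; cv2.imwrite("pics/w4.png",cv2.resize(im,(640,480)))
print(project(wpose(WIDE,[[-.065,.04,.015],[-.065,-.04,.015],[.065,.04,.015],[.065,-.04,.015],[-.08,0,.102],[.08,0,.102]]),p,T)*640/560)
```

```text
[0.5707 0.1181 0.2788] [ 0.0004  0.2165  1.6173  0.0001  1.2994 -1.3766]
[0.4248 0.3405 0.233 ] bar [0.5334 0.3641 0.2694]
[0.1864, 0.19, 0.0446] [-0.1245, -0.5938, -0.3948]
[[370.0308 116.2377]
 [268.4677 115.9919]
 [364.0518 268.2101]
 [274.2536 268.0891]
 [318.8527  95.3723]
 [318.7705 337.1858]]
```

View pics/w4.png

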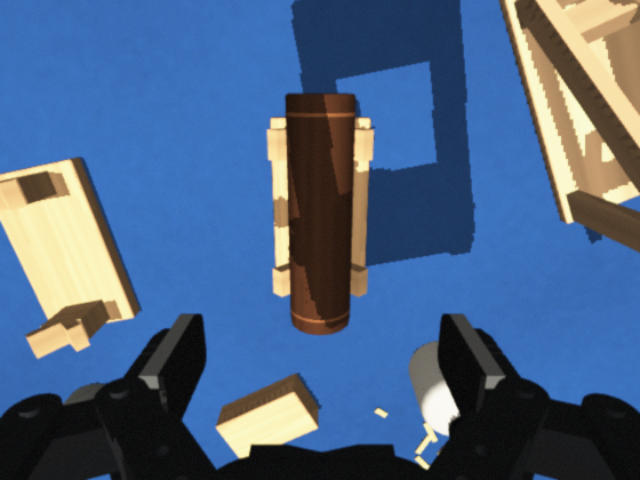

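Roller lies in both V's, ends at rows 94 and 333 (predicted 95 and 337), so it is centred. On to the rod.

Run:
```python
from h import *
t=np.radians(35); u=np.array([np.cos(t),0,np.sin(t)]); z=np.array([np.sin(t),0,-np.cos(t)])
for h in(.18,.10): show(*go(W(RACK,np.array([0,0,.115])-z*(.054+h)),D(RACK,-u),D(RACK,z)))
```

```text
[0.232, 0.17, -0.0319] [-0.1245, -0.5983, -0.395]
[0.1902, 0.1881, 0.0338] [-0.1245, -0.5983, -0.395]
```

>>> carry_out --steps '[0.232,0.17,-0.032,-0.125,-0.598,-0.395,1,0.232,0.17,-0.032,-0.125,-0.598,-0.395,1,0.232,0.17,-0.032,-0.125,-0.598,-0.395,1,0.232,0.17,-0.032,-0.125,-0.598,-0.395,1,0.232,0.17,-0.032,-0.125,-0.598,-0.395,1,0.232,0.17,-0.032,-0.125,-0.598,-0.395,1,0.232,0.17,-0.032,-0.125,-0.598,-0.395,1,0.232,0.17,-0.032,-0.125,-0.598,-0.395,1,0.232,0.17,-0.032,-0.125,-0.598,-0.395,1,0.19,0.188,0.034,-0.125,-0.598,-0.395,1,0.19,0.188,0.034,-0.125,-0.598,-0.395,0.7,0.19,0.188,0.034,-0.125,-0.598,-0.395,0.7,0.19,0.188,0.034,-0.125,-0.598,-0.395,0.7,0.19,0.188,0.034,-0.125,-0.598,-0.395,0.7]'

```text
time_s: 13.0
eef_pos: [0.418, 0.3386, 0.2394]
eef_rot: [0.296, -0.101, 0.949, 0.033]
wrist_force: [0.6, 0.3, 0.2]
opening: 0.698
grasp_force: 0.0
```

Run:
```python
from h import *
t=np.radians(35); u=np.array([np.cos(t),0,np.sin(t)]); z=np.array([np.sin(t),0,-np.cos(t)])
show(*go(W(RACK,np.array([0,0,.115])-z*(.054+.1)),D(RACK,-u),D(RACK,z)))
p=ctrl.camera_params("wrist"); T=wristT(p)
im=ctrl.camera("wrist")[:,:,::-1]; cv2.imwrite("pics/w5.png",cv2.resize(im,(800,600),interpolation=cv2.INTER_CUBIC))
C=np.array([0,0,.115]); Y=np.array([0,1,0])
print(project(wpose(RACK,[C-.095*u,C+.095*u,C-.095*u-z*.014,C+.095*u-z*.014,C-.081*u+.014*Y,C-.081*u-.014*Y,C+.112*u-.11*z-.055*Y,C+.112*u-.11*z+.055*Y]),p,T)*800/560)
```

```text
[-0.002, 0.0004, -0.0007] [0.0012, -0.0061, -0.0025]
[[400.7398  97.7308]
 [401.6966 483.4209]
 [400.7432  95.5356]
 [401.7493 501.8759]
 [434.1107 133.3176]
 [367.5399 133.4591]
 [236.824  745.7163]
 [567.8839 744.4741]]
```

View pics/w5.png

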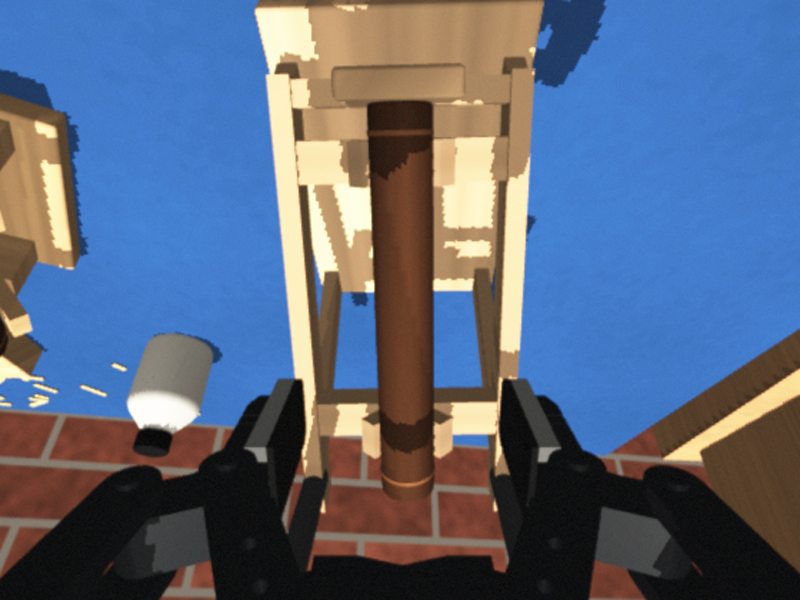

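Rod axis at column 401 at the top and 408 at the bottom; ends at rows 101 and 499. So it lies about 1.4 mm to tool +y and is turned -0.018 rad. Going in square to its axis.

>>> carry_out --steps '[-0.002,0.002,0.01,0.001,-0.006,-0.018,0.6,-0.002,0.002,0.04,0.001,-0.006,-0.018,0.6,-0.002,0.002,0.065,0.001,-0.006,-0.018,0.6,-0.002,0.002,0.085,0.001,-0.006,-0.018,0.6,-0.002,0.002,0.095,0.001,-0.006,-0.018,0.6,-0.002,0.002,0.1,0.001,-0.006,-0.018,0.6,-0.002,0.002,0.1,0.001,-0.006,-0.018,0.5,-0.002,0.002,0.1,0.001,-0.006,-0.018,0.4,-0.002,0.002,0.1,0.001,-0.006,-0.018,0.15,-0.002,0.002,0.1,0.001,-0.006,-0.018,0.15,-0.002,0.002,0.1,0.001,-0.006,-0.018,0.15,-0.002,0.002,0.1,0.001,-0.006,-0.018,0.15,-0.002,0.002,0.1,0.001,-0.006,-0.018,0.15]'

```text
time_s: 14.35
eef_pos: [0.4742, 0.3521, 0.1582]
eef_rot: [0.299, -0.11, 0.948, 0.028]
wrist_force: [-2.2, -12.1, 7.0]
opening: 0.31
grasp_force: 58.4
```

>>> carry_out --steps '[0,0,-0.006,0,0,0,0.15,0,0,-0.015,0,0,0,0.15,0,0,-0.03,0,0,0,0.15,0,0,-0.05,0,0,0,0.15,0,0,-0.08,0,0,0,0.15,0,0,-0.11,0,0,0,0.15,0,0,-0.14,0,0,0,0.15,0,0,-0.17,0,0,0,0.15,0,0,-0.17,0,0,0,0.15]'

```text
time_s: 15.25
eef_pos: [0.378, 0.3339, 0.301]
eef_rot: [0.302, -0.111, 0.946, 0.032]
wrist_force: [-1.2, 0.0, -0.8]
opening: 0.307
grasp_force: 59.4
```

Run:
```python
from h import *
o=tool()[2]; print(o["eef_pos"],o["wrist_force"],o["opening"],o["q"])
show(*go([.40,.15,.33],D(NAR,[-1,0,0])))
show(*go(W(NAR,[0,0,.30]),D(NAR,[-1,0,0])))
show(*go(W(NAR,[0,0,.07+.053+.05]),D(NAR,[-1,0,0])))
```

```text
[0.378  0.3339 0.301 ] [-1.2471  0.0396 -0.7698] 0.3066421772008779 [ 0.5915 -0.222   2.1038 -0.3285  0.7029 -1.0207]
[0.0006, -0.1842, -0.0347] [0.0626, 0.6143, 0.2165]
[-0.0676, -0.4805, 0.0526] [0.0626, 0.6143, 0.2165]
[0.0058, -0.4797, 0.1562] [0.0626, 0.6143, 0.2165]
```

>>> carry_out --steps '[0.001,-0.184,-0.035,0.063,0.614,0.216,0.15,0.001,-0.184,-0.035,0.063,0.614,0.216,0.15,0.001,-0.184,-0.035,0.063,0.614,0.216,0.15,0.001,-0.184,-0.035,0.063,0.614,0.216,0.15,0.001,-0.184,-0.035,0.063,0.614,0.216,0.15,-0.068,-0.48,0.053,0.063,0.614,0.216,0.15,-0.068,-0.48,0.053,0.063,0.614,0.216,0.15,-0.068,-0.48,0.053,0.063,0.614,0.216,0.15,-0.068,-0.48,0.053,0.063,0.614,0.216,0.15,-0.068,-0.48,0.053,0.063,0.614,0.216,0.15,-0.068,-0.48,0.053,0.063,0.614,0.216,0.15,-0.068,-0.48,0.053,0.063,0.614,0.216,0.15,-0.068,-0.48,0.053,0.063,0.614,0.216,0.15,-0.068,-0.48,0.053,0.063,0.614,0.216,0.15,0.006,-0.48,0.156,0.063,0.614,0.216,0.15,0.006,-0.48,0.156,0.063,0.614,0.216,0.15,0.006,-0.48,0.156,0.063,0.614,0.216,0.15,0.006,-0.48,0.156,0.063,0.614,0.216,0.15,0.006,-0.48,0.156,0.063,0.614,0.216,0.15]'

```text
time_s: 17.15
eef_pos: [0.57, -0.1155, 0.1704]
eef_rot: [-0.003, -0.004, 1.0, -0.002]
wrist_force: [0.7, -0.7, -0.7]
opening: 0.307
grasp_force: 59.7
```

Run:
```python
from h import *
p=ctrl.camera_params("wrist"); T=wristT(p); print(tool()[0])
show(*go(W(NAR,[0,0,.07+.053]),D(NAR,[-1,0,0])))
im=ctrl.camera("wrist")[:,:,::-1]; cv2.imwrite("pics/w6.png",cv2.resize(im,(800,600),interpolation=cv2.INTER_CUBIC))
print(project(wpose(NAR,[[-.075,.04,.015],[-.075,-.04,.015],[.075,.04,.015],[.075,-.04,.015],[-.07,.017,.067],[-.07,-.017,.067],[-.05,.017,.067],[-.05,-.017,.067]]),p,T)*800/560)
r=tool(); q=[r[0]+r[1].apply([a,b,.053]) for a in (.095,-.095) for b in(-.014,0,.014)]; print(project(q,p,T)*800/560)
```

```text
[ 0.57   -0.1155  0.1704]
[-0.0014, 0.0015, 0.0474] [-0.0049, -0.0053, -0.0004]
[[499.2938 146.7279]
 [312.2843 146.5951]
 [481.9475 447.7343]
 [327.8887 447.2539]
 [457.1085 167.2685]
 [355.1797 167.1793]
 [455.1248 226.8044]
 [356.7922 226.6715]]
[[334.4791  65.6327]
 [397.8603  65.7293]
 [461.2115  65.8258]
 [357.0798 679.5151]
 [398.5331 679.4832]
 [439.9735 679.4513]]
```

View pics/w6.png

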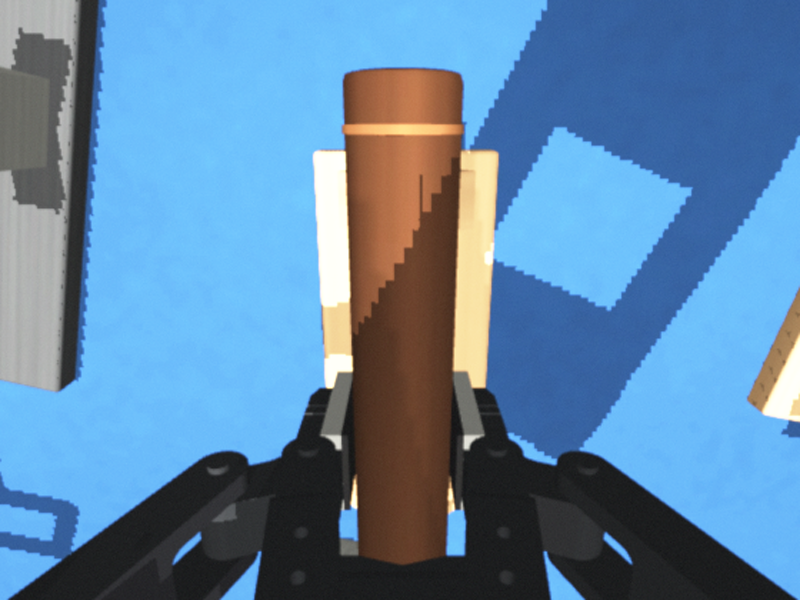

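Rod axis at column 403, upper end at row 68. Rest base edges at 314 and 498, row 151. So I shift about -2 mm in tool x and +1.5 mm in y, then lower.

>>> carry_out --steps '[-0.002,0.0015,0.015,-0.005,-0.005,0,0.15,-0.002,0.0015,0.028,-0.005,-0.005,0,0.15,-0.002,0.0015,0.036,-0.005,-0.005,0,0.15,-0.002,0.0015,0.039,-0.005,-0.005,0,0.15,-0.002,0.0015,0.041,-0.005,-0.005,0,0.15,-0.002,0.0015,0.043,-0.005,-0.005,0,0.15,-0.002,0.0015,0.043,-0.005,-0.005,0,0.15]'

```text
time_s: 17.9
eef_pos: [0.5718, -0.1156, 0.1265]
eef_rot: [-0.0, -0.003, 1.0, -0.0]
wrist_force: [0.4, -0.9, -1.7]
opening: 0.304
grasp_force: 59.7
```

Run:
```python
from h import *
for i in range(4):
    show(*go(W(NAR,[0,0,.07+.053]),D(NAR,[-1,0,0]))); ctrl.camera("top")
```

```text
[0.0007, 0.0013, 0.0035] [-0.0001, -0.0004, -0.0021]
[0.0007, 0.0013, 0.0036] [-0.0001, -0.0003, -0.0022]
[0.0007, 0.0013, 0.0037] [-0.0002, -0.0002, -0.0021]
[0.0008, 0.0013, 0.0037] [-0.0002, -0.0001, -0.0022]
```

>>> carry_out --steps '[0,0,0.001,0,0,0,0.15,0,0,0.002,0,0,0,0.15,0,0,0.002,0,0,0,0.15]'

```text
time_s: 18.4
eef_pos: [0.572, -0.1152, 0.1251]
eef_rot: [0.0, -0.003, 1.0, 0.0]
wrist_force: [-0.5, 2.8, 3.6]
opening: 0.308
grasp_force: 60.5
```

>>> carry_out --steps '[0,0.001,0,0,0,0,0.15,0,0.001,0.001,0,0,0,0.15,0,0.001,0.002,0,0,0,0.15,0,0.001,0.002,0,0,0,0.15]'

```text
time_s: 18.8
eef_pos: [0.5721, -0.1146, 0.1245]
eef_rot: [0.0, -0.004, 1.0, -0.0]
wrist_force: [-7.0, 3.2, 16.6]
opening: 0.308
grasp_force: 61.8
```

>>> carry_out --steps '[0,0.001,-0.001,0,0,0,0.15,0,0.001,-0.001,0,0,0,0.35,0,0.001,-0.001,0,0,0,0.4,0,0.001,-0.001,0,0,0,0.5,0,0.001,-0.001,0,0,0,0.7,0,0.001,-0.001,0,0,0,0.8,0,0.001,-0.001,0,0,0,0.8,0,0.001,-0.02,0,0,0,0.8,0,0.001,-0.06,0,0,0,0.8,0,0.001,-0.1,0,0,0,0.8,0,0.001,-0.15,0,0,0,0.8,0,0.001,-0.15,0,0,0,0.8,0,0.001,-0.15,0,0,0,0.8]'

```text
time_s: 20.1
eef_pos: [0.5725, -0.1138, 0.2742]
eef_rot: [0.001, -0.003, 1.0, -0.001]
wrist_force: [-0.1, -0.1, -0.8]
opening: 0.802
grasp_force: 0.0
```

Run:
```python
from h import *
s=ctrl.camera("scene")[:,:,::-1]; w=ctrl.camera("wrist")[:,:,::-1]
P=np.zeros((600,800,3),np.uint8); P[:300,:400]=cv2.resize(w,(400,300)); P[300:,:]=cv2.resize(s[180:405,80:480],(533,300)) if 0 else 0
P[300:,:533]=cv2.resize(s[180:405,80:480],(533,300)); P[:300,400:]=cv2.resize(ctrl.camera("top")[:,:,::-1],(400,300))
cv2.imwrite("pics/end.png",P)
```

```text
(no output)
```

View pics/end.png

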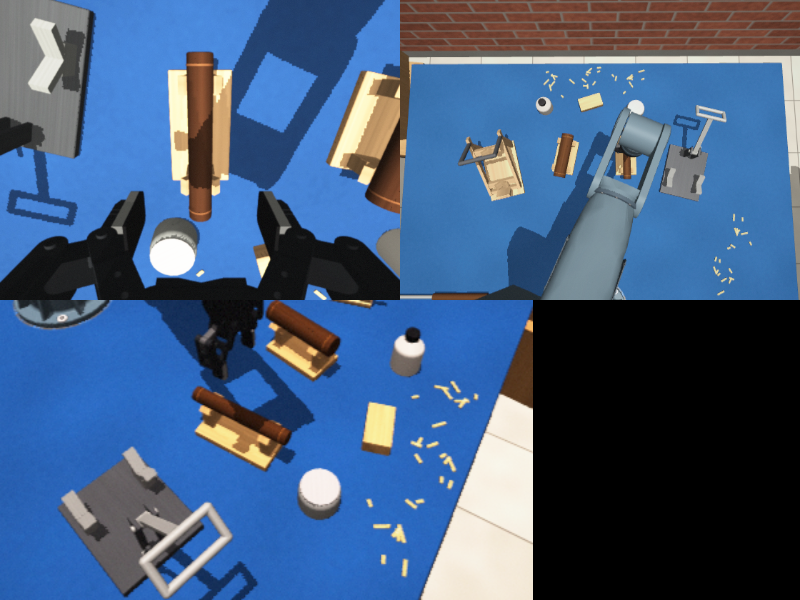

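Run:
```python
from h import *
p=ctrl.camera_params("wrist"); T=wristT(p)
print(project(wpose(NAR,[[-.095,0,.07],[-.095,0,.084],[.095,0,.07],[.095,0,.084],[-.075,.04,.015],[.075,.04,.015]]),p,T)*400/560)
```

```text
[[199.0138  49.6892]
 [198.9354  48.8775]
 [199.5597 214.9079]
 [199.5211 221.5949]
 [231.8739  69.5332]
 [227.9691 180.6373]]
```

```bash
python3 -c "
from bench import ctrl
print(ctrl.hand_in())"
```

```text
the job is handed in; nothing more can be done
None
```

I've handed the job in at about 20 s: the finger is up and staying there, the roller lies in the wide rest and the rod in the narrow rest, both centred to about 1–2 mm by the wrist camera, with the bottle, tin and offcut not touched.

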